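# Index the objective turret and unscrew the green objective

### The job

Turn the objective turret by one of its finger posts (not by an objective) until the objective with the green band stands at the red arrow, in the gap of the guard ring, then unscrew it there (anticlockwise to its stop, nearly a quarter turn), lift it straight out and stand it upright on the lens tray without dropping it. Leave the blue and yellow objectives screwed in the turret, and leave the small brown bottle and the grey slide box where they are.

Things in the scene. Friction and masses are not known exactly. Their poses are not given: they have to be found in the camera images.
- stand: Fixed grey round foot, 236 mm across. Origin: under its centre, on the table, below the turret's axis; z up; -x points to the service position (red arrow on the foot's rim). A flat guard ring (radii 92 to 105 mm, 74.5 to 78.5 mm above the table) is open only within 32 degrees of the service position; elsewhere it overhangs the objectives' flanges, so that they cannot be lifted.
- service_mark (a point): Service position: point at the level of the disc's top face, 70 mm from the turret's axis, in front of the red arrow. The green objective's origin must come here. Under the objective is a quarter-turn socket with lips that hold two lugs (40 mm over both, 5 mm high) at its foot.
- turret: Dark disc, 180 mm across, turning without end either way on a vertical axis; no click stops, stays where left (friction 0.2 N m, 3 N at a post). Origin: on the axis at the disc's top face, 55 mm above the table. Three objectives stand on it 70 mm from the axis, 120 degrees apart; midway between them, also 70 mm from the axis, three finger posts.
- post_0 (a point): Top centre of a finger post to turn the turret by: round steel post with a black grip, 16 mm in diameter, 70 mm tall above the disc; it may turn within the fingers. The objectives stand 14 mm taller than the posts.
- post_1 (a point): Top centre of the second, identical finger post.
- post_2 (a point): Top centre of the third, identical finger post.
- objective_green: The one to take out: 84 mm tall, 0.2 kg, green band and nose. Origin: centre of its underside, on the disc's top face; z up. Flange 56 mm across at 12 to 17 mm, straight barrel 36 mm across at 17 to 66 mm (grip here), then a tapering nose. Turned anticlockwise seen from above by 78 degrees (1.36 rad) it meets a stop and lifts out (free from 70 degrees). It does not rise while turning; play 1.5 mm.
- objective_blue: Objective of the same shape with a blue band and nose, same kind of origin. It must stay screwed in: its x axis points along the turret's x axis as long as it is.
- objective_yellow: Objective of the same shape with a yellow band and nose, same kind of origin. It must stay screwed in: its x axis points along the turret's x axis as long as it is.
- lens_tray: Fixed shallow white tray, 130 x 130 mm outside, with a blue mat; rim 4 mm wide and 12 mm high. Origin: centre of its underside on the table; x and y along its sides.
- tray_floor (a point): Centre of the tray's blue mat, on its surface, 6 mm above the table.
- oil_bottle: Brown bottle with a black cap, 26 mm across, 62 mm tall; bystander, origin under its centre.
- slide_box: Grey flat box, 85 x 95 x 33 mm; bystander, origin under its centre.

How it is judged:
On the way, in this order (a step that is already met when the one before it is completed fails the run):
1. the green objective, still screwed in, stands at the service position (origin within 15 mm of the mark, seen from above) and nothing grips it (horizontal distance between objective_green and service_mark below 0.015 m and z of objective_green in the frame of turret below 0.006 m and contact force between the fingers and objective_green below 0.5 N), for 0.2 s.
2. it has been lifted at least 20 mm straight out of its socket there (within 25 mm of the mark, seen from above) (horizontal distance between objective_green and service_mark below 0.025 m and z of objective_green in the frame of turret above 0.02 m).
At the end, for the whole second after the job is handed in: The green objective stands upright (within 0.08 rad), at rest, on the tray's mat, its origin within 50 mm of the tray's centre along each side; the blue and the yellow objective are still seated in the turret and not unscrewed (turned less than 0.35 rad from where they were) (x of objective_green in the frame of lens_tray between -0.05 and 0.05 m and y of objective_green in the frame of lens_tray between -0.05 and 0.05 m and z of objective_green in the frame of tray_floor below 0.004 m and angle between objective_green's own z axis and vertical below 0.08 rad and linear speed of objective_green below 0.02 m/s and z of each of objective_blue, objective_yellow in the frame of turret below 0.004 m and angle between the x axis of each of objective_blue, objective_yellow and the x axis of turret, either way round below 0.35 rad); the robot touches nothing.
It fails at once if the green objective is dropped: it falls freely, away from the turret, faster than 0.35 m/s (contact force between objective_green and anything else below 0.05 N and linear speed of objective_green above 0.35 m/s and horizontal distance between objective_green and turret above 0.1 m).
It fails at once if the green objective tips over (more than 0.7 rad) (angle between objective_green's own z axis and vertical above 0.7 rad).
It fails at once if the brown bottle or the slide box is moved by more than 30 mm (distance of any of oil_bottle, slide_box from where it was at the start of the episode above 0.03 m).
It fails at once if the fingers press the blue or the yellow objective with over 3 N (contact force between the fingers and objective_blue above 3 N or contact force between the fingers and objective_yellow above 3 N).
It fails at once if the fingers press the green objective with over 3 N before it has reached the service position (contact force between the fingers and objective_green above 3 N and horizontal distance between objective_green and service_mark above 0.03 m and z of objective_green in the frame of turret below 0.006 m and horizontal distance between objective_green and turret below 0.1 m).
It also fails if it takes over 64 s, if anything falls off the work surface, if the arm or the gripper's body presses on something with over 40 N, if the wrist force passes 120 N, or if a joint passes its speed limit or range.

### The arm

A 7-joint arm with a two-finger parallel gripper is mounted at the origin on a cart in front of the work surface, level with it; the furniture and walls round the work are solid. World frame = base frame: x ahead of the robot, y to its left, z up, the work surface at z = 0. Lengths are in m, angles in rad, forces in N, time in s.
With the tool pointing down it reaches from about 0.4 to 0.9 m from the base axis. Payload 5.5 kg.
Tool frame: the origin (TCP) lies midway between the tips of the shut fingers; the grasp point (between the pads) lies bot.pinch_z behind it (bot.pinch_z is the distance from the TCP to the grasp point, in m); z points along the fingers, y is the line along which they close (so a half turn about z gives the same grasp; the last joint's range is limited). The gripper opens to 92 mm and grips with 3 to 60 N. Pads are 19 mm wide; open, the fingers measure 130 mm over their backs; the gripper's body (75 mm by 190 mm) begins 47 mm behind the grasp point.
Start: joints at [-0.999, 0.501, -0.427, 1.55, 0.221, 1.138, -0.21], TCP at [0.198, 0.619, 0.196] pointing down, gripper open.
Joint ranges: [-2.88, 2.88], [-0.31, 2.03], [-1.54, 1.56], [0.2, 2.42], [-1.41, 4.55], [0.19, 2.02], [-2.57, 2.57]. Speed limits (rad/s): [2.57, 2.57, 3.14, 3.14, 3.14, 3.14, 3.14].

### API

Orientations are given as [roll, pitch, yaw] about the fixed x, y, z axes, in that order (R = Rz(yaw) Ry(pitch) Rx(roll)).
In Python, from station import bot, viewer gives the robot as it stands.
- The arm moves only by the tool servo_tool, never from a script. Its argument "rows" is one flat list of numbers, 6 for each row, row after row: the shift along the tool's x, y, z normalised to -1 to 1, where 1 is 0.02 m, then the turn, a rotation vector about the tool's x, y, z normalised to -1 to 1, where 1 is 10 degrees. A call has 1 to 8 rows; each row shifts and turns the commanded pose from where the row before left it, along the tool's axes as they then stand; what a row does not reach is not made up. A row lasts 1/8 s, in which the tool goes at most 62.5 mm and 10.7 degrees, less where a joint would pass 70% of its speed; a pose out of reach is approached as far as the arm can. A call with a number of a shift or a turn outside -1 to 1 is refused whole. A call with a gripper value outside its range is refused whole. "hand" is the closure, from -1 (fully open) to 1 (shut), set as the call begins (left out, the last holds). The fingers move at their own pace and stop on an object; "force" is the grip in N (left out, the last holds). Time passes only in rows, so rows that do not move let the fingers close. It gives the time, the measured TCP pose, the force, the opening and the grip force at its end, in the units of the state.
- bot.sense(): the state, without advancing time (a new reading comes with each control period).
- viewer.capture(name): name is "scene" or "top"; returns a dict with "color" (420x560x3 uint8, red, green, blue), "z_map" (420x560 float32, m along the optical axis (not along the pixel's ray), 0 where there is no reading), "camera_matrix" (3x3 intrinsics, pixels), "k1" (the pictures are not rectified: a ray, as slopes to the right and down, at radius r is drawn at 1 + k1 r^2 times it, then the intrinsics apply), "extrinsics" (4x4, takes a point from camera to world coordinates). Camera axes: x right, y down, z forward; pixel columns grow to the right and rows downward; lengths in m; the calibration is good to about 2 mm. A picture is of the moment at which its call begins.
- bot.close_job(): hands the job in; it is judged then, once.
The state is a dict: "time_s": time; "joint_positions": joint angles; "dq": joint speeds; "tau": joint torques, N m; "tool_pos": TCP position; "eef_rot": TCP orientation; "ft_force": force on the tool from outside, world axes, zero at the start; "torque": the same for the moment, N m; "opening": finger opening in m; "grip_force": force on a finger pad.
Only numpy, scipy, OpenCV 4.12 (cv2) and the standard library are available. Lean on these libraries where they do the work, as an engineer would, in place of code of your own. Each camera call takes 0.05 s, during which the arm holds its last target. There are 200 camera calls.

## Working session

There is one attempt and no reset: what is moved stays moved. The work goes in short steps, Python scripts to look and compute and a tool call to move; the robot and the scene stay as the last step left them, time stands still between calls to the robot, and variables do not carry over. Pictures are saved under pics/ and viewed, at most 10 in all, crops included, and the job is handed in when it is done.

Besides the shell and the picture viewer there is one more tool, called after "Request:" by a JSON object that holds its "name" and its "arguments". servo_tool: Moves the arm, as the interface text tells. Scaled input: -1 to 1 covers 0.02 m each way for a shift and 10 degrees each way for a turn. Its arguments: {"type":"object","properties":{"rows":{"type":"array","items":{"type":"number","minimum":-1,"maximum":1}},"hand":{"type":"number"},"force":{"type":"number"}},"required":["rows"]}

```bash
mkdir -p pics
cat > h.py <<'E'
import numpy as np,cv2
from station import bot,viewer
def snap(cam,name):
    c=viewer.capture(cam); cv2.imwrite(f'pics/{name}.png',cv2.cvtColor(c['color'],cv2.COLOR_RGB2BGR))
    np.savez(f'/tmp/{name}.npz',**c); return c
def cloud(c):
    K=c['camera_matrix'];h,w=c['z_map'].shape
    u,v=np.meshgrid(np.arange(w),np.arange(h))
    p=cv2.undistortPoints(np.stack([u,v],-1).reshape(-1,1,2).astype(np.float64),K,np.array([c['k1'],0,0,0.])).reshape(h,w,2)
    z=c['z_map'];P=np.dstack([p[...,0]*z,p[...,1]*z,z]);E=c['extrinsics']
    return P@E[:3,:3].T+E[:3,3]
E
python3 - <<'E'
from h import *
for n in('scene','top'):
    c=snap(n,n+'0');print(c['k1'],c['camera_matrix'].tolist(),c['extrinsics'].round(3).tolist())
s=bot.sense();print(s,bot.pinch_z)
E
```

```text
-0.08158506111509231 [[436.71902164151567, 0.0, 283.614615939842], [0.0, 436.71902164151567, 204.3296118211616], [0.0, 0.0, 1.0]] [[0.864, -0.286, 0.414, 0.116], [-0.503, -0.46, 0.731, -0.9], [-0.019, -0.84, -0.542, 0.643], [0.0, 0.0, 0.0, 1.0]]
0.03613173536739815 [[439.1586637125007, 0.0, 277.730496583805], [0.0, 439.1586637125007, 208.05220422093612], [0.0, 0.0, 1.0]] [[-0.025, -0.988, 0.15, 0.365], [-1.0, 0.027, 0.012, -0.189], [-0.016, -0.149, -0.989, 1.015], [0.0, 0.0, 0.0, 1.0]]
{'time_s': 0.1, 'joint_positions': array([-0.99880578,  0.50177434, -0.42681398,  1.55134462,  0.22077327,
        1.1382731 , -0.21030976]), 'dq': array([ 0.00252465, -0.00319555, -0.00018984, -0.00179398,  0.00072196,
        0.00167033, -0.00103305]), 'tau': array([-1.10963685e-02, -5.67874539e+01, -5.83866745e+00, -2.79914099e+01,
       -6.91905362e-02,  2.41473236e-02,  4.31760373e-05]), 'tool_pos': array([0.1973518 , 0.61860152, 0.19517032]), 'eef_rot': array([-3.13984314e+00, -9.88446776e-05,  2.83283488e+00]), 'ft_force': array([-0.26445323, -0.29299064, -0.71032621]), 'torque': array([0.01474956, 0.0067564 , 0.0127426 ]), 'grip_force': 0.0, 'opening': 0.09188789586123347} 0.0188
```

View pics/top0.png

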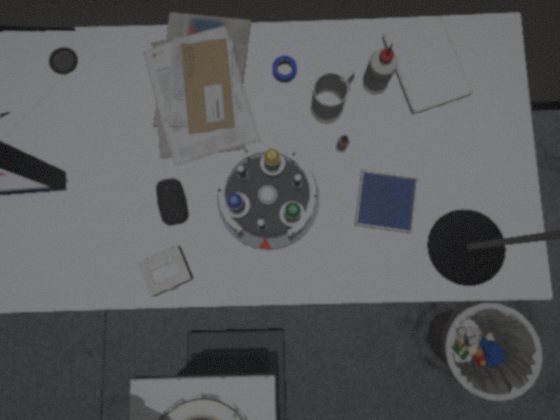

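View pics/scene0.png

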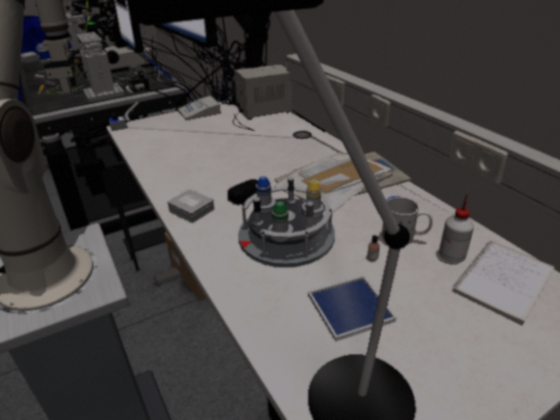

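The top view shows blue (235,202), yellow (271,158), green (293,211), the turret hub (267,195), the red arrow (265,244), the tray (387,201), posts near (241,170), (298,180) and (262,224), the bottle (343,142) and the slide box (165,270). The scene view shows the lamp near the tray.

Run:
```python
from h import *
c=dict(np.load('/tmp/top0.npz'));P=cloud(c)
for n,(u,v) in dict(blue=(235,202),yel=(271,158),green=(293,211),hub=(267,195),arrow=(265,244),tray=(387,201),bottle=(343,142),box=(165,270),p1=(241,170),p2=(298,180),p3=(262,224)).items(): print(n,P[v,u].round(4))
x,y,z=P[...,0],P[...,1],P[...,2]
# nose tops by height
hub=P[195,267][:2]
near=np.hypot(x-hub[0],y-hub[1])<.13
for lo,hi in((.131,.15),(.118,.129),(.07,.082),(.05,.058)):
    m=(near&(z>lo)&(z<hi)).astype(np.uint8);k,l,s,ce=cv2.connectedComponentsWithStats(m)
    for i in range(1,k):
        if s[i,4]>5:
            q=P[l==i];print(lo,s[i,4],ce[i].round(1),((q.min(0)+q.max(0))/2).round(4),q.mean(0).round(4))
# ring fit
m=near&(z>.071)&(z<.081)
q=P[m][:,:2]
from scipy.optimize import least_squares
r=least_squares(lambda p:np.hypot(q[:,0]-p[0],q[:,1]-p[1])-.0985,hub,loss='soft_l1',f_scale=.003);print('ring',r.x,len(q))
hsv=cv2.cvtColor(c['color'],cv2.COLOR_RGB2HSV)
m=((hsv[...,0]>105)&(hsv[...,0]<125)&(hsv[...,1]>90)).astype(np.uint8);m[:,:340]=0;m[:,430:]=0;m[250:]=0
cn=max(cv2.findContours(m,0,2)[0],key=cv2.contourArea);bx=cv2.boxPoints(cv2.minAreaRect(cn));print('tray',bx.tolist(),[P[int(b[1]),int(b[0])].round(3) for b in bx])
m=((hsv[...,0]<8)|(hsv[...,0]>172))&(hsv[...,1]>120)&near
print('arrow',P[m].mean(0),m.sum())
# tall stuff
m=(z>.16)&(x<.75)&(z<1)
k,l,s,ce=cv2.connectedComponentsWithStats(m.astype(np.uint8))
for i in range(1,k):
    if s[i,4]>20:q=P[l==i];print('tall',s[i],q.min(0).round(2),q.max(0).round(2))
c=c['color'][130:270,190:430];cv2.imwrite('pics/crop0.png',cv2.resize(cv2.convertScaleAbs(c[...,::-1],alpha=1.6),(780,455),interpolation=cv2.INTER_CUBIC))
d=dict(np.load('/tmp/scene0.npz'));Q=cloud(d)
for u,v in((398,235),(380,300),(365,390),(350,140),(300,40),(365,180)): print('lamp',u,v,Q[v,u].round(3))
```

```text
blue [ 0.5126 -0.0922  0.1388]
yel [ 0.6029 -0.167   0.1358]
green [ 0.4909 -0.209   0.1397]
hub [ 0.5387 -0.1546  0.0649]
arrow [ 0.4348 -0.1458  0.014 ]
tray [ 0.5274 -0.4297  0.0075]
bottle [ 0.6603 -0.3297  0.044 ]
box [0.3818 0.0757 0.0345]
p1 [ 0.5821 -0.1038  0.1245]
p2 [ 0.5575 -0.2216  0.1248]
p3 [ 0.4679 -0.1453  0.1249]
0.131 125 [270.9 155.8] [ 0.608  -0.167   0.1366] [ 0.6073 -0.167   0.137 ]
0.131 131 [233.5 200.6] [ 0.5159 -0.0883  0.1375] [ 0.5159 -0.089   0.1372]
0.131 134 [292.1 209.8] [ 0.493  -0.2072  0.1371] [ 0.4936 -0.2073  0.1373]
0.118 70 [271.8 160.7] [ 0.6051 -0.1668  0.1236] [ 0.6002 -0.1683  0.124 ]
0.118 54 [240.1 168.7] [ 0.5854 -0.1015  0.1234] [ 0.5851 -0.1018  0.1237]
0.118 53 [297.4 177.6] [ 0.5634 -0.2208  0.123 ] [ 0.5628 -0.2206  0.1238]
0.118 8 [232.1 193.8] [ 0.5321 -0.0845  0.1236] [ 0.5325 -0.0848  0.124 ]
0.118 68 [235.5 204.1] [ 0.5138 -0.0883  0.1235] [ 0.5106 -0.0915  0.1239]
0.118 80 [292.  212.1] [ 0.4937 -0.2074  0.1235] [ 0.491  -0.2072  0.1236]
0.118 54 [260.2 222.6] [ 0.4712 -0.1422  0.124 ] [ 0.471  -0.1416  0.1243]
0.07 1977 [267.
[... 318 characters left out ...]
4
tray [[358.3319091796875, 221.51092529296875], [364.69000244140625, 173.82534790039062], [414.40618896484375, 180.45416259765625], [408.048095703125, 228.13973999023438]] [array([ 0.482, -0.36 ,  0.01 ]), array([ 0.595, -0.38 ,  0.01 ]), array([ 0.576, -0.496,  0.004]), array([ 0.464, -0.475,  0.003])]
arrow [ 0.43353144 -0.14497423  0.01525844] 43
tall [   0  141   69   54 2427] [0.49 0.11 0.4 ] [0.52 0.2  0.55]
tall [500 230  60  16 472] [ 0.41 -0.62  0.16] [ 0.43 -0.6   0.32]
lamp 398 235 [ 0.414 -0.629  0.353]
lamp 380 300 [ 0.414 -0.616  0.242]
lamp 365 390 [ 0.421 -0.607  0.033]
lamp 350 140 [ 0.351 -0.611  0.476]
lamp 300 40 [ 0.304 -0.6    0.568]
lamp 365 180 [ 0.372 -0.614  0.428]
```

View pics/crop0.png

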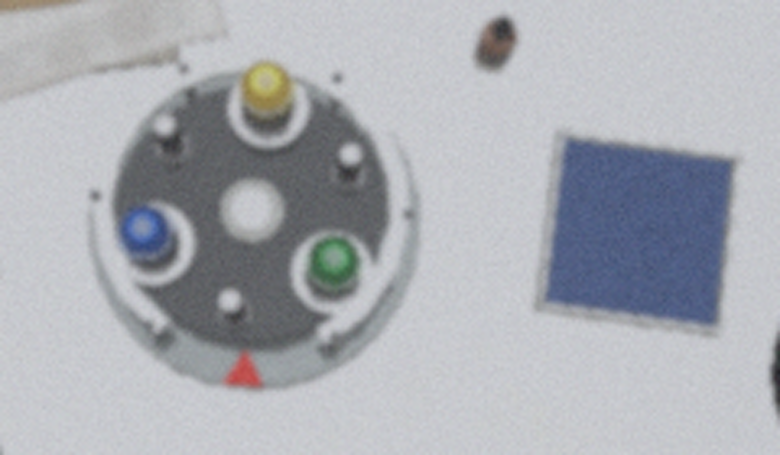

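Run:
```python
from h import *
P=cloud(dict(np.load('/tmp/top0.npz')));Q=cloud(dict(np.load('/tmp/scene0.npz')))
for u,v in((5,150),(5,165),(30,165),(60,180),(30,188),(5,185),(62,60)): print('top',u,v,P[v,u].round(3))
for u,v in((140,5),(200,5),(260,5),(310,5),(230,12),(200,30),(185,25),(130,20),(150,40),(90,70),(260,90),(200,15),(250,40)): print('sc',u,v,Q[v,u].round(3))
# all scene points in working volume above z .2
m=(Q[...,2]>.17)&(Q[...,0]>.0)&(Q[...,0]<.9)&(Q[...,1]>-.85)&(Q[...,1]<.8)
h={}
for p in Q[m]: h[tuple((p//.1).astype(int))]=h.get(tuple((p//.1).astype(int)),0)+1
print(sorted((k,n) for k,n in h.items() if n>15))
```

```text
top 5 150 [0.509 0.115 0.545]
top 5 165 [0.493 0.115 0.543]
top 30 165 [0.505 0.116 0.496]
top 60 180 [0.501 0.115 0.426]
top 30 188 [0.49  0.153 0.429]
top 5 185 [0.489 0.169 0.456]
top 62 60 [ 1.019  0.461 -0.226]
sc 140 5 [ 0.184 -0.605  0.606]
sc 200 5 [ 0.221 -0.61   0.603]
sc 260 5 [ 0.264 -0.612  0.599]
sc 310 5 [ 0.304 -0.614  0.596]
sc 230 12 [ 0.242 -0.609  0.596]
sc 200 30 [0.493 0.157 0.439]
sc 185 25 [0.488 0.253 0.438]
sc 130 20 [0.435 0.669 0.403]
sc 150 40 [0.638 1.283 0.207]
sc 90 70 [0.313 1.048 0.171]
sc 260 90 [0.852 0.563 0.113]
sc 200 15 [ 0.221 -0.609  0.597]
sc 250 40 [0.86  0.643 0.285]
[((np.int64(0), np.int64(-1), np.int64(1)), 514), ((np.int64(0), np.int64(-1), np.int64(2)), 1991), ((np.int64(0), np.int64(-1), np.int64(3)), 1831), ((np.int64(0), np.int64(-1), np.int64(4)), 356), ((np.int64(0), np.int64(0), np.int64(2)), 118), ((np.int64(0), np.int64(0), np.int64(3)), 207), ((np.int64(0), np.int64(0), np.int64(4)), 922), ((np.int64(0), np.int64(0), np.int64(5)), 531), ((np.int64(1), np.int64(-7), np.int64(5)), 289), ((np.int64(1), np.int64(-7), np.int64(6))
[... 1276 characters left out ...]
), np.int64(2), np.int64(4)), 261), ((np.int64(4), np.int64(3), np.int64(4)), 130), ((np.int64(4), np.int64(4), np.int64(4)), 46), ((np.int64(4), np.int64(6), np.int64(2)), 22), ((np.int64(4), np.int64(6), np.int64(3)), 276), ((np.int64(4), np.int64(6), np.int64(4)), 85), ((np.int64(4), np.int64(7), np.int64(3)), 137), ((np.int64(4), np.int64(7), np.int64(4)), 90), ((np.int64(5), np.int64(1), np.int64(4)), 218), ((np.int64(8), np.int64(4), np.int64(3)), 26), ((np.int64(8), np.int64(5), np.int64(3)), 226), ((np.int64(8), np.int64(6), np.int64(1)), 95), ((np.int64(8), np.int64(6), np.int64(2)), 325), ((np.int64(8), np.int64(6), np.int64(3)), 306), ((np.int64(8), np.int64(7), np.int64(3)), 39)]
```

Request:
{"name": "servo_tool", "arguments": {"rows": [-0.7,-0.97,0,0,0,0,-0.7,-0.97,0,0,0,0,-0.7,-0.97,0,0,0,0,-0.7,-0.97,0,0,0,0,-0.7,-0.97,0,0,0,0,-0.7,-0.97,0,0,0,0,-0.7,-0.97,0,0,0,0], "hand": 0, "force": 30}}

```text
time_s: 0.98
tool_pos: [0.2497, 0.459, 0.1957]
eef_rot: [-3.141, -0.0, 2.833]
ft_force: [-0.3, -0.2, -0.8]
opening: 0.0459
grip_force: 0.0
```

Request:
{"name": "servo_tool", "arguments": {"rows": [-0.7,-0.97,0,0,0,0,-0.7,-0.97,0,0,0,0,-0.7,-0.97,0,0,0,0,-0.7,-0.97,0,0,0,0,-0.7,-0.97,0,0,0,0,-0.7,-0.97,0,0,0,0,-0.7,-0.97,0,0,0,0]}}

```text
time_s: 1.85
tool_pos: [0.3017, 0.2999, 0.1959]
eef_rot: [-3.141, -0.0, 2.833]
ft_force: [0.7, -0.4, -0.3]
opening: 0.0459
grip_force: 0.0
```

```bash
cat >> h.py <<'E'
def plan(x,y,z,yaw=None,n=None):
    from scipy.spatial.transform import Rotation as R
    s=bot.sense();r=R.from_euler('xyz',s['eef_rot']);d=r.inv().apply(np.array([x,y,z])-s['tool_pos'])/.02
    print('t',s['time_s'],'pos',s['tool_pos'].round(4),'rpy',s['eef_rot'].round(4),'q',s['joint_positions'].round(2),'F',s['ft_force'].round(1),'open',round(s['opening'],4),'g',round(s['grip_force'],1))
    n=n or int(np.ceil(abs(d).max()));print('shift units',d.round(2),'rows',n,'per row',(d/n).round(3))
E
python3 -c "from h import *; plan(.37,.1,.195)"
```

```text
t 1.85 pos [0.3017 0.2999 0.1959] rpy [-3.1411e+00 -3.0000e-04  2.8328e+00] q [-0.52  0.08 -0.34  2.08  0.03  0.99  0.39] F [ 0.7 -0.4 -0.3] open 0.0459 g 0.0
shift units [-6.29 -8.49  0.05] rows 9 per row [-0.699 -0.943  0.005]
```

Request:
{"name": "servo_tool", "arguments": {"rows": [-0.7,-0.94,0,0,0,0,-0.7,-0.94,0,0,0,0,-0.7,-0.94,0,0,0,0,-0.7,-0.94,0,0,0,0,-0.7,-0.94,0,0,0,0,-0.7,-0.94,0,0,0,0,-0.7,-0.94,0,0,0,0,-0.7,-0.94,0,0,0,0]}}

```text
time_s: 2.85
tool_pos: [0.3626, 0.1228, 0.1959]
eef_rot: [-3.141, -0.0, 2.833]
ft_force: [-1.3, 0.2, 0.9]
opening: 0.0457
grip_force: 0.0
```

Request:
{"name": "servo_tool", "arguments": {"rows": [-0.7,-0.94,0,0,0,0,-0.77,-0.91,0,0,0,0,-0.77,-0.91,0,0,0,0,-0.77,-0.91,0,0,0,0,-0.77,-0.91,0,0,0,0,-0.77,-0.91,0,0,0,0,-0.77,-0.91,0,0,0,0,-0.77,-0.91,0,0,0,0]}}

```text
time_s: 3.85
tool_pos: [0.4342, -0.0533, 0.1959]
eef_rot: [-3.141, -0.001, 2.833]
ft_force: [0.5, -0.3, 0.1]
opening: 0.0458
grip_force: 0.0
```

```bash
python3 -c "from h import *; plan(.471,-.1416,.16)"
```

```text
t 3.85 pos [ 0.4342 -0.0533  0.1959] rpy [-3.1415e+00 -5.0000e-04  2.8329e+00] q [-0.04  0.09  0.11  2.07 -0.01  0.99  1.33] F [ 0.5 -0.3  0.1] open 0.0458 g 0.0
shift units [-3.09 -3.65  1.79] rows 4 per row [-0.773 -0.912  0.448]
```

Request:
{"name": "servo_tool", "arguments": {"rows": [-0.77,-0.91,0.3,0,0,0,-0.77,-0.91,0.3,0,0,0,-0.77,-0.91,0.3,0,0,0,-0.77,-0.91,0.3,0,0,0,0,0,0,0,0,0,0,0,0.5,0,0,0]}}

```text
time_s: 4.6
tool_pos: [0.4711, -0.14, 0.1622]
eef_rot: [3.141, 0.001, 2.833]
ft_force: [-0.1, 0.7, 0.1]
opening: 0.0458
grip_force: 0.0
```

```bash
python3 -c "from h import *; plan(.471,-.1416,.093);snap('top','top1')"; python3 -c "
import cv2;c=cv2.imread('pics/top1.png')[130:270,190:430];cv2.imwrite('pics/crop1.png',cv2.resize(cv2.convertScaleAbs(c,alpha=1.6),(780,455)))"
```

```text
t 4.6 pos [ 0.4711 -0.14    0.1622] rpy [3.1410e+00 7.0000e-04 2.8332e+00] q [ 0.08  0.23  0.18  1.99 -0.05  0.92  1.55] F [-0.1  0.7  0.1] open 0.0458 g 0.0
shift units [-0.01 -0.08  3.46] rows 4 per row [-0.004 -0.02   0.864]
```

View pics/crop1.png

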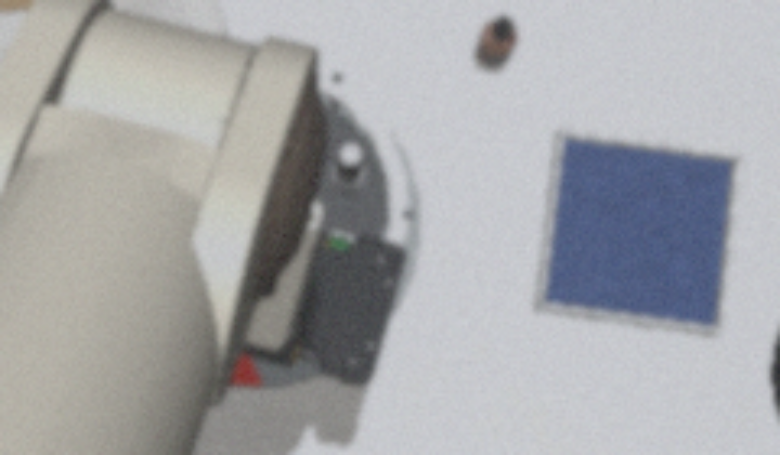

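The arm now hides the turret in the top view. The tool is over the post, next to green (visible at about (340,242) in the crop). I'll descend and close.

Request:
{"name": "servo_tool", "arguments": {"rows": [0,-0.08,0.86,0,0,0,0,0,0.86,0,0,0,0,0,0.86,0,0,0,0,0,0.86,0,0,0,0,0,0,0,0,0]}}

```text
time_s: 5.28
tool_pos: [0.4688, -0.1408, 0.0921]
eef_rot: [3.142, -0.004, 2.834]
ft_force: [-0.3, -0.1, 0.6]
opening: 0.0458
grip_force: 0.0
```

Request:
{"name": "servo_tool", "arguments": {"rows": [0,0,0,0,0,0,0,0,0,0,0,0,0,0,0,0,0,0,0,0,0,0,0,0], "hand": 1, "force": 25}}

```text
time_s: 5.78
tool_pos: [0.4711, -0.1416, 0.0938]
eef_rot: [3.14, 0.001, 2.833]
ft_force: [0.4, 2.8, 2.9]
opening: 0.0107
grip_force: 2.9
```

Run:
```python
from h import *
plan(.471,-.1416,.093)
# arc rows: post angle 169.3 -> 115.6, tool keeps yaw fixed to turret (rotate together)
s=bot.sense();C=np.array([.5395,-.1545]);p=s['tool_pos'][:2]-C
print(np.hypot(*p),np.degrees(np.arctan2(p[1],p[0])))
```

```text
t 5.775 pos [ 0.4711 -0.1416  0.0938] rpy [3.1404e+00 1.0000e-03 2.8330e+00] q [ 0.09  0.33  0.17  2.05 -0.08  0.77  1.57] F [0.4 2.8 2.9] open 0.0107 g 2.9
shift units [ 0.   -0.    0.04] rows 1 per row [ 0.004 -0.004  0.04 ]
0.06962008029224905 169.2828380524313
```

Request:
{"name": "servo_tool", "arguments": {"rows": [0,0,0,0,0,0,0,0,0,0,0,0]}}

```text
time_s: 6.02
tool_pos: [0.4717, -0.1425, 0.0946]
eef_rot: [3.141, 0.003, 2.833]
ft_force: [-1.2, 1.5, 9.3]
opening: 0.0006
grip_force: 4.1
```

Run:
```python
from h import *
plan(.471,-.1416,.093);c=snap('scene','sc1')
i=c['color'][140:280,190:370];cv2.imwrite('pics/crop2.png',cv2.resize(cv2.convertScaleAbs(i[...,::-1],alpha=1.8),(770,600),interpolation=2))
```

```text
t 6.025 pos [ 0.4717 -0.1425  0.0946] rpy [3.1411e+00 2.5000e-03 2.8329e+00] q [ 0.09  0.33  0.17  2.05 -0.08  0.77  1.57] F [-1.2  1.5  9.3] open 0.0006 g 4.1
shift units [0.05 0.03 0.08] rows 1 per row [0.048 0.032 0.08 ]
```

View pics/crop2.png

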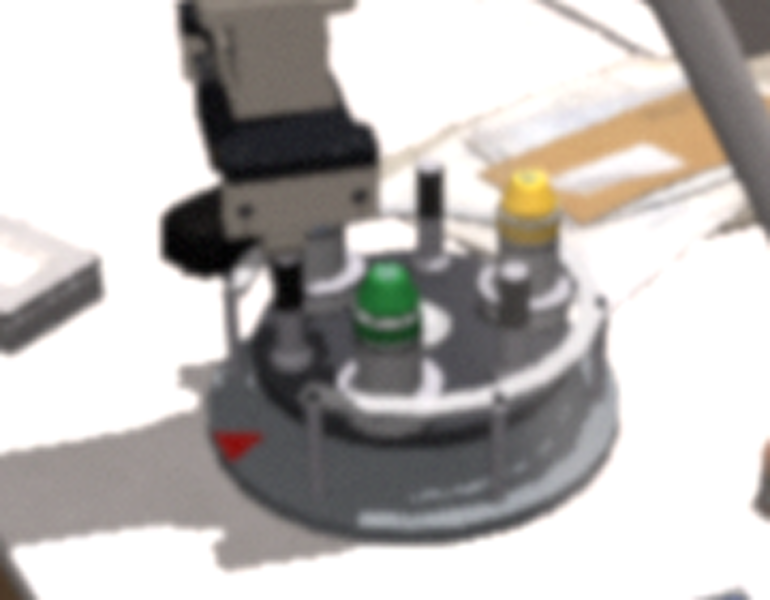

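The crop shows the gripper body (220-375, 180-255), a dark finger below it (275-300, 255-310) and the steel of the post under that (290,340). I'll check with depth whether the post is between the pads.

Run:
```python
from h import *
d=dict(np.load('/tmp/sc1.npz'));Q=cloud(d)
for y in range(245,375,8):
    v=round(140+y*140/600); print(v,[ (round(190+x*180/770),*Q[v,round(190+x*180/770)].round(3)) for x in (270,282,290,298,308)])
i=d['color'][185:232,240:300];cv2.imwrite('pics/crop3.png',cv2.resize(cv2.convertScaleAbs(i[...,::-1],alpha=2.2),(766,600),interpolation=2))
```

```text
197 [(253, np.float64(0.46), np.float64(-0.157), np.float64(0.139)), (256, np.float64(0.466), np.float64(-0.159), np.float64(0.137)), (258, np.float64(0.471), np.float64(-0.159), np.float64(0.136)), (260, np.float64(0.475), np.float64(-0.16), np.float64(0.135)), (262, np.float64(0.51), np.float64(-0.1), np.float64(0.092))]
199 [(253, np.float64(0.462), np.float64(-0.152), np.float64(0.13)), (256, np.float64(0.47), np.float64(-0.151), np.float64(0.127)), (258, np.float64(0.475), np.float64(-0.151), np.float64(0.125)), (260, np.float64(0.48), np.float64(-0.15), np.float64(0.123)), (262, np.float64(0.508), np.float64(-0.102), np.float64(0.088))]
201 [(253, np.float64(0.467), np.float64(-0.141), np.float64(0.117)), (256, np.float64(0.47), np.float64(-0.149), np.float64(0.12)), (258, np.float64(0.474), np.float64(-0.152), np.float64(0.121)), (260, np.float64(0.481), np.float64(-0.147), np.float64(0.115)), (262, np.float64(0.508), np.float64(-0.103), np.float64(0.083))]
203 [(253, np.float64(0.467), np.float64(-0.14), np.float64(0.112)), (256, np.float64(0.47), np.float64(-0.149), np.float
[... 3771 characters left out ...]
, np.float64(-0.151), np.float64(0.057))]
225 [(253, np.float64(0.462), np.float64(-0.142), np.float64(0.053)), (256, np.float64(0.465), np.float64(-0.153), np.float64(0.059)), (258, np.float64(0.469), np.float64(-0.155), np.float64(0.059)), (260, np.float64(0.475), np.float64(-0.153), np.float64(0.055)), (262, np.float64(0.479), np.float64(-0.156), np.float64(0.055))]
227 [(253, np.float64(0.46), np.float64(-0.146), np.float64(0.051)), (256, np.float64(0.465), np.float64(-0.152), np.float64(0.053)), (258, np.float64(0.468), np.float64(-0.155), np.float64(0.053)), (260, np.float64(0.474), np.float64(-0.155), np.float64(0.051)), (262, np.float64(0.475), np.float64(-0.162), np.float64(0.055))]
```

View pics/crop3.png

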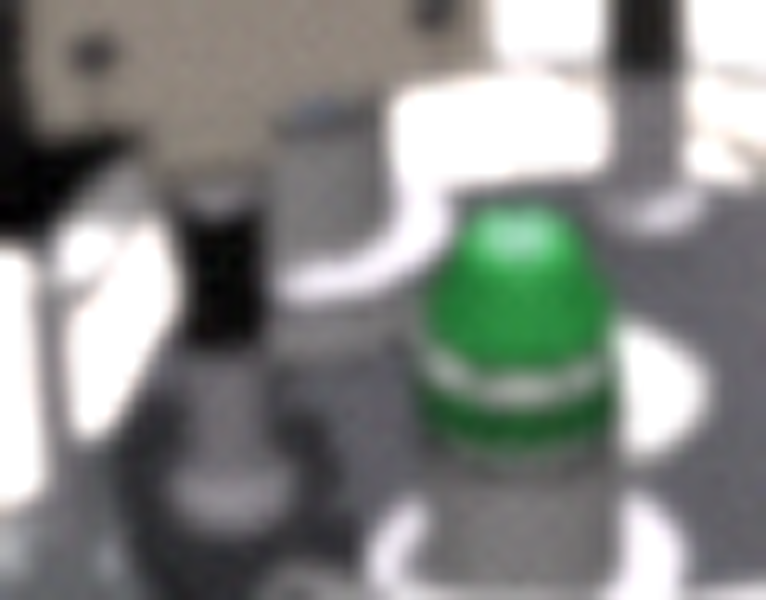

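Run:
```python
from h import *
d=dict(np.load('/tmp/sc1.npz'));Q=cloud(d)
for v in range(165,204,3):
    print(v,[(u,*(Q[v,u]*1000).round().astype(int).tolist()) for u in range(232,286,6)])
print(bot.sense()['tool_pos'])
```

```text
165 [(232, 588, 263, -4), (238, 441, -132, 212), (244, 432, -184, 238), (250, 444, -187, 236), (256, 457, -188, 232), (262, 467, -196, 233), (268, 478, -200, 232), (274, 700, 187, -2), (280, 716, 177, -2)]
168 [(232, 579, 242, -3), (238, 435, -145, 212), (244, 432, -183, 230), (250, 442, -191, 231), (256, 451, -200, 232), (262, 462, -205, 232), (268, 473, -210, 231), (274, 690, 169, -2), (280, 708, 163, -4)]
171 [(232, 570, 224, -3), (238, 430, -157, 212), (244, 433, -180, 222), (250, 436, -203, 232), (256, 446, -209, 231), (262, 455, -217, 232), (268, 467, -221, 231), (274, 476, -229, 232), (280, 697, 144, -3)]
174 [(232, 562, 205, -2), (238, 430, -155, 205), (244, 421, -207, 231), (250, 431, -213, 231), (256, 439, -222, 233), (262, 450, -227, 232), (268, 459, -235, 233), (274, 470, -240, 232), (280, 684, 121, 1)]
177 [(232, 556, 194, -6), (238, 431, -151, 195), (244, 415, -218, 231), (250, 425, -225, 232), (256, 435, -230, 231), (262, 446, -234, 229), (268, 457, -238, 228), (274, 468, -243, 227), (280, 669, 94, 8)]
180 [(232, 546, 171, -3), (238, 562, 163, -3), (244, 413, -223, 228
[... 869 characters left out ...]
48, -228, 192), (268, 459, -231, 190), (274, 620, 44, -3), (280, 635, 36, -4)]
195 [(232, 493, 49, 25), (238, 505, 36, 28), (244, 413, -217, 190), (250, 462, -137, 133), (256, 467, -159, 143), (262, 508, -104, 101), (268, 522, -109, 98), (274, 612, 29, -3), (280, 623, 15, 1)]
198 [(232, 492, 49, 16), (238, 503, 34, 21), (244, 522, 36, 13), (250, 493, -68, 78), (256, 467, -157, 133), (262, 508, -104, 92), (268, 522, -107, 89), (274, 604, 16, -3), (280, 618, 6, -3)]
201 [(232, 493, 52, 5), (238, 504, 36, 10), (244, 520, 33, 6), (250, 488, -78, 76), (256, 470, -149, 120), (262, 508, -103, 83), (268, 523, -106, 80), (274, 541, -102, 71), (280, 568, -84, 53)]
[ 0.47174949 -0.14252074  0.09461142]
```

The depth puts the post (top at z = 0.124) in front of and below the shut fingers. The gripper body's bottom is at z≈0.19, so the fingertips seem to rest on the post top. I'll back up a little and check where the tips really are.

Request:
{"name": "servo_tool", "arguments": {"rows": [0,0,-1,0,0,0,0,0,-1,0,0,0,0,0,0,0,0,0]}}

```text
time_s: 6.45
tool_pos: [0.4716, -0.1428, 0.1346]
eef_rot: [3.141, 0.003, 2.833]
ft_force: [1.0, -1.1, 0.2]
opening: 0.0005
grip_force: 0.0
```

Run:
```python
from h import *
plan(.471,-.1416,.093);c=snap('scene','sc2')
Q=cloud(c)
for v in range(165,206,2):
    print(v,[(u,*(Q[v,u]*1000).round().astype(int).tolist()) for u in range(244,274,3)])
i=c['color'][130:240,220:350];cv2.imwrite('pics/crop4.png',cv2.resize(cv2.convertScaleAbs(i[...,::-1],alpha=2),(709,600),interpolation=2))
```

```text
t 6.45 pos [ 0.4716 -0.1428  0.1346] rpy [3.1414 0.0032 2.8327] q [ 0.08  0.27  0.18  2.02 -0.06  0.86  1.56] F [ 1.  -1.1  0.2] open 0.0005 g 0.0
shift units [0.06 0.05 2.08] rows 3 per row [0.019 0.016 0.693]
165 [(244, 416, -220, 258), (247, 421, -224, 259), (250, 426, -226, 258), (253, 431, -229, 258), (256, 438, -227, 255), (259, 443, -231, 256), (262, 448, -234, 255), (265, 454, -234, 254), (268, 459, -236, 253), (271, 467, -234, 250)]
167 [(244, 415, -222, 255), (247, 419, -228, 256), (250, 425, -227, 254), (253, 432, -227, 253), (256, 439, -224, 249), (259, 445, -225, 248), (262, 451, -227, 247), (265, 455, -231, 248), (268, 461, -233, 247), (271, 469, -231, 244)]
169 [(244, 416, -218, 248), (247, 423, -218, 247), (250, 428, -222, 247), (253, 433, -224, 246), (256, 439, -225, 245), (259, 444, -227, 245), (262, 451, -226, 242), (265, 456, -229, 242), (268, 462, -231, 241), (271, 468, -232, 240)]
171 [(244, 416, -219, 244), (247, 422, -220, 244), (250, 428, -221, 242), (253, 434, -221, 240), (256, 439, -224, 240), (259, 443, -228, 241), (262, 450, -228, 239), (265, 456, -229, 2
[... 3139 characters left out ...]
05, 84), (271, 540, -88, 70)]
201 [(244, 520, 33, 6), (247, 482, -74, 76), (250, 488, -76, 75), (253, 466, -142, 118), (256, 470, -150, 121), (259, 477, -151, 120), (262, 508, -103, 83), (265, 515, -105, 82), (268, 523, -106, 80), (271, 536, -97, 71)]
203 [(244, 472, -77, 75), (247, 478, -80, 75), (250, 485, -83, 74), (253, 466, -141, 112), (256, 470, -149, 115), (259, 475, -153, 116), (262, 508, -102, 77), (265, 515, -105, 76), (268, 523, -104, 73), (271, 532, -103, 69)]
205 [(244, 467, -88, 77), (247, 473, -92, 77), (250, 530, 18, -2), (253, 467, -139, 106), (256, 470, -149, 110), (259, 476, -152, 110), (262, 507, -103, 72), (265, 514, -106, 72), (268, 522, -107, 69), (271, 528, -109, 68)]
```

View pics/crop4.png

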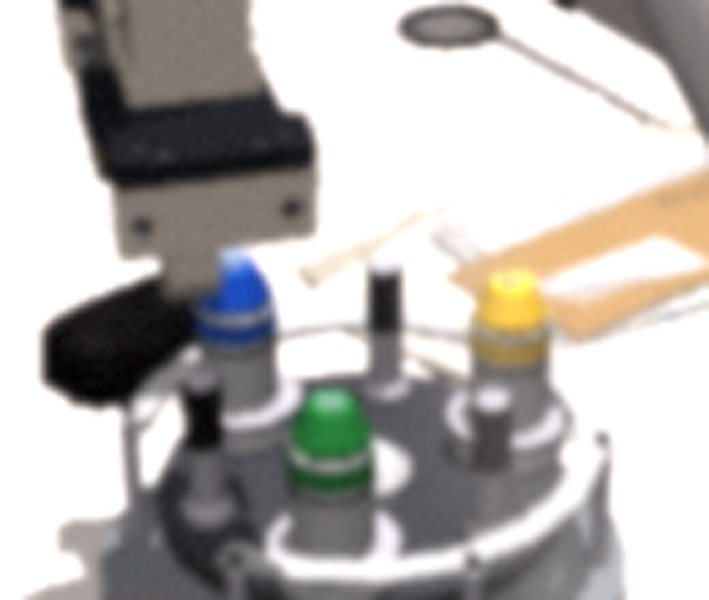

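The crop shows the shut fingertips (about (190,290)) well above the post cap (205,385). Depth puts the tips at z≈0.165 while the reported z is 0.135. The reported height is therefore about 30 mm too low; touching the post top at 0.125 with 0.0946 reported agrees. x and y agree, so I'll use true z = reported + 0.030.

Request:
{"name": "servo_tool", "arguments": {"rows": [0,0,0,0,0,0,0,0,0,0,0,0,0.06,0.05,0,0,0,0,0,0,0,0,0,0], "hand": 0}}

```text
time_s: 7.0
tool_pos: [0.4693, -0.1408, 0.133]
eef_rot: [-3.142, -0.001, 2.833]
ft_force: [-0.4, 0.4, -1.3]
opening: 0.036
grip_force: 0.0
```

Request:
{"name": "servo_tool", "arguments": {"rows": [0,0,0.8,0,0,0,0,0,0.8,0,0,0,0,0,0.8,0,0,0,0,0,0.6,0,0,0,0,0,0.6,0,0,0,0,0,0,0,0,0]}}

```text
time_s: 7.75
tool_pos: [0.4687, -0.1408, 0.0602]
eef_rot: [-3.141, -0.002, 2.833]
ft_force: [-0.9, -1.0, 0.1]
opening: 0.0462
grip_force: 0.0
```

Request:
{"name": "servo_tool", "arguments": {"rows": [0,0,0,0,0,0,0,0,0,0,0,0,0,0,0,0,0,0,0,0,0,0,0,0,0,0,0,0,0,0], "hand": 1, "force": 25}}

```text
time_s: 8.38
tool_pos: [0.4698, -0.141, 0.0617]
eef_rot: [3.141, 0.001, 2.833]
ft_force: [0.3, 0.0, 4.0]
opening: 0.0148
grip_force: 25.0
```

Request:
{"name": "servo_tool", "arguments": {"rows": [0.025,0.41,0,0,0,0.67,0.025,0.41,0,0,0,0.67,0.025,0.41,0,0,0,0.67,0.025,0.41,0,0,0,0.67]}}

```text
time_s: 8.88
tool_pos: [0.4825, -0.1108, 0.0617]
eef_rot: [-3.141, -0.001, 2.362]
ft_force: [-3.3, 0.7, 5.6]
opening: 0.0152
grip_force: 25.0
```

Request:
{"name": "servo_tool", "arguments": {"rows": [0.025,0.41,0,0,0,0.67,0.025,0.41,0,0,0,0.67,0.025,0.41,0,0,0,0.67,0.025,0.41,0,0,0,0.67,0,0,0,0,0,0,0,0,0,0,0,0]}}

```text
time_s: 9.62
tool_pos: [0.5092, -0.0878, 0.0617]
eef_rot: [3.14, -0.002, 1.9]
ft_force: [-0.3, 5.4, 4.7]
opening: 0.0154
grip_force: 25.0
```

```bash
cat >> h.py <<'E'
def obj(c,lo=.131,hi=.15):
    P=cloud(c);z=P[...,2];near=np.hypot(P[...,0]-.5395,P[...,1]+.1545)<.095
    hsv=cv2.cvtColor(c['color'],cv2.COLOR_RGB2HSV)
    for n,a,b in(('green',45,85),('blue',105,125),('yellow',18,34)):
        m=near&(hsv[...,0]>a)&(hsv[...,0]<b)&(hsv[...,1]>90)&(z>lo)&(z<hi)
        q=P[m]
        if len(q)>5: p=(q.min(0)+q.max(0))/2; r=q.mean(0)-[.5395,-.1545,0]; print(n,len(q),p.round(4),q.mean(0).round(4),'angle',np.degrees(np.arctan2(r[1],r[0])).round(1))
E
python3 - <<'E'
from h import *
plan(.5093,-.0914,.062)
print('before');obj(dict(np.load('/tmp/sc2.npz')));obj(dict(np.load('/tmp/top0.npz')))
print('now');obj(snap('scene','sc3'));obj(snap('top','top3'))
E
```

```text
t 9.625 pos [ 0.5092 -0.0878  0.0617] rpy [ 3.1398e+00 -2.3000e-03  1.8999e+00] q [-0.18  0.44  0.36  2.01 -0.23  0.73  0.66] F [-0.3  5.4  4.7] open 0.0154 g 25.0
shift units [-0.17 -0.05 -0.01] rows 1 per row [-0.171 -0.055 -0.015]
before
green 57 [ 0.4967 -0.2099  0.1349] [ 0.496  -0.2129  0.1348] angle -126.7
blue 29 [ 0.5181 -0.0958  0.135 ] [ 0.5175 -0.0975  0.1351] angle 111.1
yellow 51 [ 0.6114 -0.1684  0.1356] [ 0.6101 -0.1704  0.1355] angle -12.7
green 48 [ 0.4956 -0.2081  0.1379] [ 0.4936 -0.2079  0.1379] angle -130.7
blue 110 [ 0.5159 -0.0894  0.1369] [ 0.5155 -0.0891  0.1367] angle 110.1
yellow 98 [ 0.608  -0.167   0.1366] [ 0.6063 -0.1671  0.1366] angle -10.7
now
green 47 [ 0.4728 -0.1564  0.135 ] [ 0.4708 -0.1579  0.1351] angle -177.2
blue 34 [ 0.5767 -0.1002  0.1352] [ 0.5761 -0.1025  0.1348] angle 54.9
yellow 53 [ 0.5744 -0.2187  0.1351] [ 0.5725 -0.2214  0.1352] angle -63.7
green 71 [ 0.4698 -0.1528  0.137 ] [ 0.4688 -0.1526  0.137 ] angle 178.4
yellow 100 [ 0.5728 -0.2157  0.1366] [ 0.5708 -0.2159  0.1364] angle -63.0
```

Request:
{"name": "servo_tool", "arguments": {"rows": [0,0.12,0,0,0,0.2,0,0,0,0,0,0]}}

```text
time_s: 9.98
tool_pos: [0.5105, -0.0871, 0.0617]
eef_rot: [3.142, -0.003, 1.865]
ft_force: [-2.1, 5.6, 7.0]
opening: 0.0155
grip_force: 25.0
```

Request:
{"name": "servo_tool", "arguments": {"rows": [0,0,0,0,0,0,0,0,0,0,0,0,0,0,0,0,0,0,0,0,0,0,0,0], "hand": 0}}

```text
time_s: 10.48
tool_pos: [0.5104, -0.0903, 0.0612]
eef_rot: [-3.141, 0.0, 1.862]
ft_force: [-0.5, 0.2, -0.1]
opening: 0.0456
grip_force: 0.0
```

Request:
{"name": "servo_tool", "arguments": {"rows": [0,0,-0.8,0,0,0,0,0,-0.8,0,0,0,0,0,-0.8,0,0,0,0,0,-0.8,0,0,0,0,0,-0.8,0,0,0,0,0,0,0,0,0]}}

```text
time_s: 11.22
tool_pos: [0.5118, -0.0901, 0.143]
eef_rot: [3.139, 0.001, 1.863]
ft_force: [0.6, -0.5, -0.3]
opening: 0.0455
grip_force: 0.0
```

Run:
```python
from h import *
obj(snap('scene','sc4'));obj(snap('top','top4'))
P=cloud(dict(np.load('/tmp/top4.npz')));z=P[...,2]
m=(np.hypot(P[...,0]-.469,P[...,1]+.15)<.04)&(z>.128)&(z<.142);q=P[m];print(len(q),((q.min(0)+q.max(0))/2).round(4),q.mean(0).round(4))
plan(.4695,-.1495,.14)
```

```text
green 49 [ 0.4715 -0.1537  0.1349] [ 0.4709 -0.1559  0.135 ] angle -178.9
blue 31 [ 0.5791 -0.1035  0.1354] [ 0.5774 -0.1034  0.1353] angle 53.5
yellow 55 [ 0.5725 -0.2203  0.1352] [ 0.5716 -0.2216  0.1351] angle -64.4
green 61 [ 0.4702 -0.1518  0.1367] [ 0.4691 -0.1521  0.1366] angle 178.1
blue 7 [ 0.5818 -0.1078  0.1335] [ 0.5811 -0.1082  0.1331] angle 48.1
yellow 99 [ 0.5706 -0.2176  0.1365] [ 0.5698 -0.2168  0.1365] angle -64.0
163 [ 0.4705 -0.1497  0.1349] [ 0.4697 -0.1507  0.1354]
t 11.325 pos [ 0.5105 -0.0899  0.1413] rpy [ 3.1415e+00 -1.0000e-04  1.8626e+00] q [-0.23  0.32  0.42  1.96 -0.16  0.9   0.56] F [ 0.6  0.4 -0.8] open 0.046 g 0.0
shift units [-2.27 -2.82  0.06] rows 3 per row [-0.755 -0.94   0.022]
```

Request:
{"name": "servo_tool", "arguments": {"rows": [-0.755,-0.94,0,0,0,0,-0.755,-0.94,0,0,0,0,-0.755,-0.94,0,0,0,0,0,0,0,0,0,1,0,0,0,0,0,1,0,0,0,0,0,0], "hand": -0.35, "force": 30}}

```text
time_s: 12.08
tool_pos: [0.4689, -0.1495, 0.1405]
eef_rot: [-3.14, 0.0, 1.515]
ft_force: [1.4, -0.2, 0.5]
opening: 0.0621
grip_force: 0.0
```

Run:
```python
from h import *
plan(.4697,-.1495,.055)
c=snap('scene','sc5');i=c['color'][130:240,220:350];cv2.imwrite('pics/crop5.png',cv2.resize(cv2.convertScaleAbs(i[...,::-1],alpha=2),(709,600),interpolation=2))
```

```text
t 12.075 pos [ 0.4689 -0.1495  0.1405] rpy [-3.1399e+00  2.0000e-04  1.5149e+00] q [-0.19  0.28  0.52  2.02 -0.18  0.88  0.37] F [ 1.4 -0.2  0.5] open 0.0621 g 0.0
shift units [0.   0.05 4.28] rows 5 per row [0.001 0.01  0.855]
```

View pics/crop5.png

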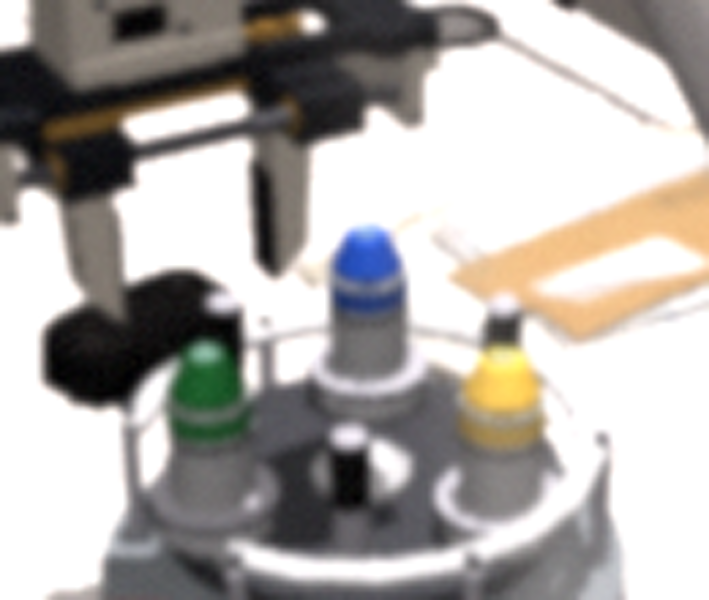

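The crop shows the open fingers, tips at (110,310) and (285,270), straddling the green nose at (207,350). Green stands in the ring's gap. I'll descend and grip.

Request:
{"name": "servo_tool", "arguments": {"rows": [0,0.05,0.8,0,0,0,0,0,0.8,0,0,0,0,0,0.8,0,0,0,0,0,0.7,0,0,0,0,0,0.6,0,0,0,0,0,0.58,0,0,0,0,0,0,0,0,0]}}

```text
time_s: 13.0
tool_pos: [0.4698, -0.1495, 0.0548]
eef_rot: [-3.14, -0.0, 1.513]
ft_force: [0.2, 0.1, 0.0]
opening: 0.062
grip_force: 0.0
```

Request:
{"name": "servo_tool", "arguments": {"rows": [0,0,0,0,0,0,0,0,0,0,0,0,0,0,0,0,0,0,0,0,0,0,0,0,0,0,0,0,0,0], "hand": 1, "force": 35}}

```text
time_s: 13.62
tool_pos: [0.4714, -0.1498, 0.0562]
eef_rot: [3.14, 0.0, 1.513]
ft_force: [1.3, 0.1, 3.7]
opening: 0.0356
grip_force: 34.9
```

Request:
{"name": "servo_tool", "arguments": {"rows": [0,0,0,0,0,-0.8,0,0,0,0,0,-0.8,0,0,0,0,0,-0.8,0,0,0,0,0,-0.8,0,0,0,0,0,0]}}

```text
time_s: 14.25
tool_pos: [0.4714, -0.1493, 0.0562]
eef_rot: [3.14, 0.0, 2.071]
ft_force: [1.2, 1.9, 4.8]
opening: 0.0353
grip_force: 34.9
```

Request:
{"name": "servo_tool", "arguments": {"rows": [0,0,0,0,0,-0.8,0,0,0,0,0,-0.8,0,0,0,0,0,-0.8,0,0,0,0,0,-0.8,0,0,0,0,0,-0.8,0,0,0,0,0,-0.6,0,0,0,0,0,0]}}

```text
time_s: 15.12
tool_pos: [0.4713, -0.1503, 0.0562]
eef_rot: [-3.141, 0.002, 2.871]
ft_force: [2.1, 0.1, 5.3]
opening: 0.0358
grip_force: 34.9
```

Run:
```python
from h import *
plan(.4697,-.1495,.055);print(bot.sense()['torque'].round(2))
obj(snap('scene','sc6'));obj(snap('top','top6'))
```

```text
t 15.125 pos [ 0.4713 -0.1503  0.0562] rpy [-3.1415e+00  1.6000e-03  2.8714e+00] q [ 0.14  0.39  0.13  2.06 -0.08  0.69  1.63] F [2.1 0.1 5.3] open 0.0358 g 34.9
shift units [0.09 0.02 0.06] rows 1 per row [0.087 0.016 0.06 ]
[-0.08 -0.25  0.03]
blue 38 [ 0.5784 -0.1019  0.1351] [ 0.5782 -0.1027  0.1353] angle 53.3
yellow 53 [ 0.5726 -0.2209  0.1351] [ 0.5715 -0.2221  0.1353] angle -64.6
yellow 59 [ 0.5709 -0.2208  0.1363] [ 0.5698 -0.2219  0.1363] angle -65.8
```

Request:
{"name": "servo_tool", "arguments": {"rows": [0,0,0,0,0,-0.3,0,0,0,0,0,0,0,0,-0.2,0,0,0,0,0,-0.2,0,0,0,0,0,0,0,0,0]}}

```text
time_s: 15.85
tool_pos: [0.4707, -0.1503, 0.0635]
eef_rot: [-3.141, 0.0, 2.924]
ft_force: [2.3, -3.8, -0.6]
opening: 0.0356
grip_force: 34.9
```

Run:
```python
from h import *
plan(.4697,-.1495,.055);print(bot.sense()['torque'].round(2))
```

```text
t 15.85 pos [ 0.4707 -0.1503  0.0635] rpy [-3.1409e+00  4.0000e-04  2.9243e+00] q [ 0.15  0.38  0.12  2.06 -0.07  0.7   1.67] F [ 2.3 -3.8 -0.6] open 0.0356 g 34.9
shift units [0.06 0.03 0.43] rows 1 per row [0.057 0.027 0.426]
[-0.73 -0.62  0.01]
```

Request:
{"name": "servo_tool", "arguments": {"rows": [0,0,-0.5,0,0,0,0,0,-0.6,0,0,0,0,0,-0.8,0,0,0,0,0,-0.8,0,0,0,0,0,-0.9,0,0,0,0,0,-0.9,0,0,0,0,0,-0.4,0,0,0]}}

```text
time_s: 16.73
tool_pos: [0.4713, -0.1498, 0.1635]
eef_rot: [3.141, 0.002, 2.927]
ft_force: [0.3, 0.4, -2.0]
opening: 0.0356
grip_force: 34.9
```

Run:
```python
from h import *
plan(.528,-.429,.16)
c=snap('scene','sc7');i=c['color'][90:240,200:400];cv2.imwrite('pics/crop7.png',cv2.resize(cv2.convertScaleAbs(i[...,::-1],alpha=2),(800,600),interpolation=2))
```

```text
t 16.725 pos [ 0.4713 -0.1498  0.1635] rpy [3.1415e+00 2.4000e-03 2.9270e+00] q [ 0.13  0.23  0.14  1.98 -0.04  0.93  1.65] F [ 0.3  0.4 -2. ] open 0.0356 g 34.9
shift units [ -5.74 -13.04   0.19] rows 14 per row [-0.41  -0.931  0.014]
```

View pics/crop7.png

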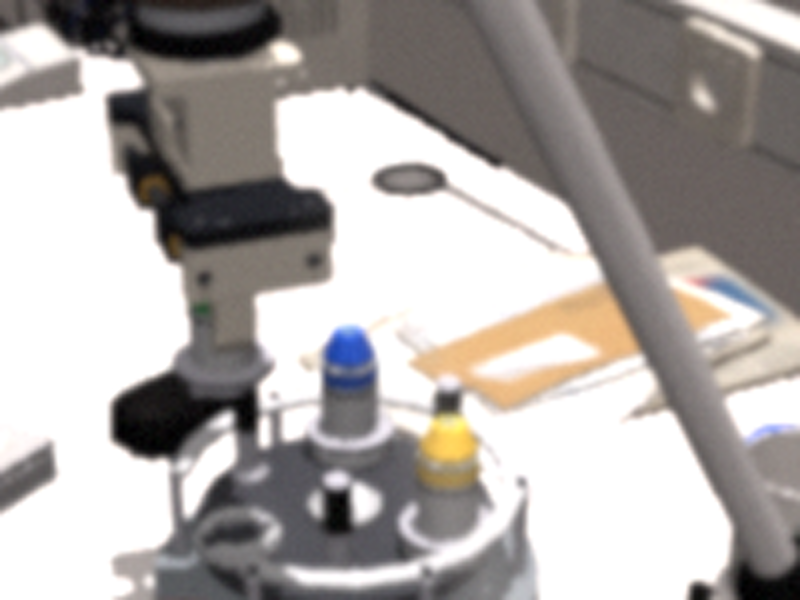

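The crop shows green's flange and barrel hanging upright in the fingers at (225,350), with the empty socket at (240,530). I'll carry it to the tray.

Request:
{"name": "servo_tool", "arguments": {"rows": [-0.41,-0.93,0,0,0,0,-0.41,-0.93,0,0,0,0,-0.41,-0.93,0,0,0,0,-0.41,-0.93,0,0,0,0,-0.41,-0.93,0,0,0,0,-0.41,-0.93,0,0,0,0,-0.41,-0.93,0,0,0,0]}}

```text
time_s: 17.65
tool_pos: [0.4991, -0.2902, 0.1616]
eef_rot: [3.141, -0.0, 2.927]
ft_force: [-0.2, 0.4, -2.3]
opening: 0.0355
grip_force: 34.9
```

Request:
{"name": "servo_tool", "arguments": {"rows": [-0.41,-0.93,0,0,0,0,-0.41,-0.93,0,0,0,0,-0.41,-0.93,0,0,0,0,-0.41,-0.93,0,0,0,0,-0.41,-0.93,0,0,0,0,-0.41,-0.93,0,0,0,0,-0.41,-0.93,0,0,0,0,0,0,0,0,0,0]}}

```text
time_s: 18.65
tool_pos: [0.5265, -0.4311, 0.1613]
eef_rot: [-3.14, -0.0, 2.925]
ft_force: [-0.0, 0.4, -1.7]
opening: 0.0355
grip_force: 34.9
```

Run:
```python
from h import *
plan(.528,-.429,.012)
c=snap('scene','sc8');Q=cloud(c);d=np.hypot(Q[...,0]-.528,Q[...,1]+.429);m=(d<.034)&(Q[...,2]>.03);print(np.percentile(Q[m][:,2],[0.2,1,3,10]).round(3),m.sum())
```

```text
t 18.65 pos [ 0.5265 -0.4311  0.1613] rpy [-3.1404e+00 -4.0000e-04  2.9246e+00] q [ 0.5   0.56  0.22  1.52 -0.13  1.08  2.1 ] F [-0.   0.4 -1.7] open 0.0355 g 34.9
shift units [-0.05  0.13  7.47] rows 8 per row [-0.007  0.016  0.933]
[0.158 0.162 0.172 0.174] 1371
```

Request:
{"name": "servo_tool", "arguments": {"rows": [0,0.1,1,0,0,0,0,0,1,0,0,0,0,0,1,0,0,0,0,0,1,0,0,0,0,0,1,0,0,0,0,0,0.9,0,0,0,0,0,0.7,0,0,0,0,0,0.5,0,0,0]}}

```text
time_s: 19.7
tool_pos: [0.5276, -0.4265, 0.0187]
eef_rot: [3.141, -0.0, 2.927]
ft_force: [0.4, 0.6, -2.2]
opening: 0.0353
grip_force: 34.9
```

Request:
{"name": "servo_tool", "arguments": {"rows": [0,0,0.1,0,0,0,0,0,0.1,0,0,0,0,0,0,0,0,0]}}

```text
time_s: 20.08
tool_pos: [0.5281, -0.4268, 0.0162]
eef_rot: [-3.141, 0.001, 2.927]
ft_force: [1.0, 0.4, -2.9]
opening: 0.0351
grip_force: 34.9
```

Request:
{"name": "servo_tool", "arguments": {"rows": [0,0,0.1,0,0,0,0,0,0.1,0,0,0,0,0,0.1,0,0,0,0,0,0,0,0,0]}}

```text
time_s: 20.58
tool_pos: [0.5275, -0.4264, 0.0094]
eef_rot: [3.141, -0.001, 2.927]
ft_force: [0.1, 0.1, -2.6]
opening: 0.0352
grip_force: 34.9
```

Request:
{"name": "servo_tool", "arguments": {"rows": [0,0,0.08,0,0,0,0,0,0,0,0,0]}}

```text
time_s: 20.82
tool_pos: [0.5276, -0.4265, 0.0079]
eef_rot: [3.141, -0.0, 2.927]
ft_force: [0.2, 0.1, -2.1]
opening: 0.0356
grip_force: 34.9
```

Not touching yet, so I'll go down in 1 mm steps.

Request:
{"name": "servo_tool", "arguments": {"rows": [0,0,0.05,0,0,0,0,0,0,0,0,0]}}

```text
time_s: 21.08
tool_pos: [0.5279, -0.4267, 0.0074]
eef_rot: [-3.142, 0.0, 2.927]
ft_force: [-1.0, 0.3, 1.1]
opening: 0.0359
grip_force: 34.9
```

Request:
{"name": "servo_tool", "arguments": {"rows": [0,0,0.05,0,0,0,0,0,0,0,0,0]}}

```text
time_s: 21.32
tool_pos: [0.528, -0.4267, 0.0074]
eef_rot: [3.142, 0.001, 2.927]
ft_force: [-2.5, 2.2, 6.4]
opening: 0.0353
grip_force: 35.0
```

Request:
{"name": "servo_tool", "arguments": {"rows": [0,0,0.05,0,0,0,0,0,0,0,0,0]}}

```text
time_s: 21.58
tool_pos: [0.5281, -0.4267, 0.0073]
eef_rot: [3.141, 0.001, 2.927]
ft_force: [-4.3, 4.4, 12.0]
opening: 0.0355
grip_force: 35.0
```

Request:
{"name": "servo_tool", "arguments": {"rows": [0,0,-0.1,0,0,0,0,0,0,0,0,0]}}

```text
time_s: 21.82
tool_pos: [0.5281, -0.4268, 0.0074]
eef_rot: [-3.141, 0.001, 2.927]
ft_force: [-0.3, 0.9, 2.6]
opening: 0.0353
grip_force: 35.0
```

Request:
{"name": "servo_tool", "arguments": {"rows": [0,0,0,0,0,0,0,0,0,0,0,0,0,0,0,0,0,0,0,0,0,0,0,0], "hand": -0.35, "force": 5}}

```text
time_s: 22.32
tool_pos: [0.5277, -0.4266, 0.007]
eef_rot: [3.142, -0.0, 2.927]
ft_force: [-0.3, -0.2, -0.1]
opening: 0.0616
grip_force: 0.0
```

Request:
{"name": "servo_tool", "arguments": {"rows": [0,0,-0.4,0,0,0,0,0,-0.6,0,0,0,0,0,-1,0,0,0,0,0,-1,0,0,0,0,0,-1,0,0,0,0,0,-1,0,0,0,0,0,-1,0,0,0,0,0,-1,0,0,0]}}

```text
time_s: 23.32
tool_pos: [0.5277, -0.4266, 0.1485]
eef_rot: [-3.142, 0.0, 2.927]
ft_force: [-0.1, -0.4, -0.6]
opening: 0.0622
grip_force: 0.0
```

Request:
{"name": "servo_tool", "arguments": {"rows": [0.8,0.9,0,0,0,0,0.8,0.9,0,0,0,0,0.8,0.9,0,0,0,0,0.8,0.9,0,0,0,0,0.8,0.9,0,0,0,0,0,0,0,0,0,0]}}

```text
time_s: 24.08
tool_pos: [0.4684, -0.3201, 0.1477]
eef_rot: [3.141, -0.0, 2.929]
ft_force: [-0.2, -0.3, -0.4]
opening: 0.0617
grip_force: 0.0
```

Run:
```python
from h import *
plan(.528,-.429,.15)
c=snap('scene','sc9');Q=cloud(c);d=np.hypot(Q[...,0]-.528,Q[...,1]+.4267);m=(d<.04)&(Q[...,2]>.08);q=Q[m];print(len(q),q.mean(0).round(3),q.max(0).round(3));obj(c)
i=c['color'][150:350,200:440];cv2.imwrite('pics/crop9.png',cv2.resize(cv2.convertScaleAbs(i[...,::-1],alpha=1.8),(720,600),interpolation=2))
```

```text
t 24.075 pos [ 0.4684 -0.3201  0.1477] rpy [ 3.1406e+00 -4.0000e-04  2.9288e+00] q [ 0.38  0.38  0.21  1.83 -0.1   0.95  1.99] F [-0.2 -0.3 -0.4] open 0.0617 g 0.0
shift units [-4.06 -4.69 -0.12] rows 5 per row [-0.813 -0.939 -0.024]
116 [ 0.526 -0.431  0.085] [ 0.541 -0.418  0.091]
```

View pics/crop9.png

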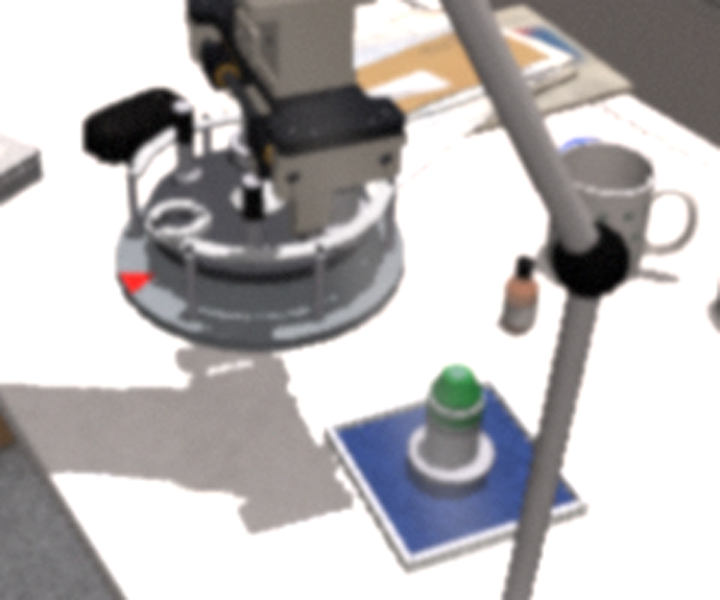

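Green stands upright near the centre of the tray (at (455,440) in the crop, top at z≈0.09). The gripper is clear of everything.

```bash
python3 -c "
from station import bot
print(bot.close_job())"
```

```text
the job is handed in; nothing more can be done
None
```

The green objective was turned to the red arrow by a finger post, unscrewed, lifted out and stood upright near the centre of the lens tray; the job was handed in at about 24 s of the 64 s, and no verdict was returned.

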